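Reseat a reagent bottle in a tight bottle tray

ROBOT

A 6-joint arm with a two-finger parallel gripper is mounted at the origin on the work surface. World frame = base frame: x ahead of the robot, y to its left, z up, the work surface at z = 0. Lengths are in m, angles in rad, forces in N, time in s.
With the tool pointing down it reaches from about 0.3 to 0.775 m from the base axis. Payload 14.6 kg.
Tool frame: the origin (TCP) lies on the centre line of the jaws, within the pads' length; the fingertips stand 22 mm ahead of it and the grasp point (between the pads) lies 3 mm ahead of it; y points along the fingers, z is the direction in which the jaws open and shut, and the axes are right-handed (so a half turn about y gives the same grasp; the last joint's range is limited). The gripper opens to 85 mm and grips with 20 to 120 N. Pads are 22 mm wide; open, the fingers measure 114 mm over their backs; the gripper's body (76 mm by 85 mm) begins 54 mm behind the grasp point. The pads swing forward as they close: fully open they stand 13 mm farther back than shut.
Start: joints at [-1.279, 0.3, 1.521, -0, 1.321, -0.067], TCP at [0.193, -0.515, 0.23] pointing down, gripper open.
Joint ranges: [-3.03, 3.03], [-0.79, 2.21], [0.23, 2.52], [-1.04, 4.18], [0, 3.07], [-2.55, 2.55]. Speed limits (rad/s): [2.22, 2.22, 2.57, 3.14, 3.14, 3.14].

INTERFACE

Orientations are given as a unit quaternion [x, y, z, w].
In Python, from bench import robot, viewer gives the robot as it stands.
- The arm moves only by the shell command python3 -m inch 'ROWS'. ROWS is JSON, a list of rows, each a list of 3 entries, a list of its own where there are three numbers: the turn, a rotation vector about the tool's x, y, z in units of 6 degrees (1.0 is 6 degrees), then the shift along the tool's x, y, z in units of 40 mm (1.0 is 40 mm), then the finger opening in mm, from 0 to 85.4. In form: [[[rx, ry, rz], [dx, dy, dz], fingers], ...]. A call has 1 to 5 rows; each row is the pose to reach, as a shift and turn from the pose commanded when the call began, along the tool's axes at that moment; what a row does not reach only later rows make up. A row lasts 1/12 s, in which the tool goes at most 41.7 mm and 7.16 degrees, less where a joint would pass 70% of its speed; a pose out of reach is approached as far as the arm can. A call with a gripper value outside its range is refused whole. The fingers move at their own pace and stop on an object; the grip force is fixed at half the most. Time passes only in rows, so rows that repeat a pose let the fingers close. It gives the time, the measured TCP pose, the force and the opening at its end, in the units of the state.
- robot.read_state(): the state, without advancing time (a new reading comes with each control period).
- viewer.read_camera(name): name is "scene" or "side" or "wrist"; returns a dict with "image" (384x512x3 uint8, red, green, blue), "mtx" (3x3 intrinsics, pixels), "pose" (4x4, takes a point from camera to world coordinates). Camera axes: x right, y down, z forward; pixel columns grow to the right and rows downward; lengths in m; the calibration is good to about 2 mm. A picture is of the moment at which its call begins. There is no depth.
- robot.sign_off(): hands the job in, once; it reports no verdict.
Trained networks look in a picture, given as the dict that the camera call returned (one of the last four; its "shot" number tells which), for a name from the list of things; names that differ only in an ending like _2 or _b are one class to them, and where a whole thing is asked for, a point or a joint stands for the part that bears it (a point fixed in the world has none). Each returns a list of dicts, best first, with "score" (0 to 1); they miss things now and then, are a little off and sometimes report something else, mostly with a low value. They report only what shows in the picture. A call takes as long as a camera call.
- viewer.look_for(picture, label): "rect" ([centre column, centre row, width, height] in pixels, round what is visible of it).
The state is a dict: "t": time; "joint_pos": joint angles; "joint_vel": joint speeds; "joint_efforts": joint torques, N m; "position": TCP position; "orientation": TCP orientation; "wrist_force": force on the tool from outside, world axes, zero at the start; "ft_torque": the same for the moment, N m; "finger_gap": finger opening in m.
Only numpy, scipy, OpenCV 4.12 (cv2) and the standard library are available. Lean on these libraries where they do the work, as an engineer would, in place of code of your own. Each camera call takes 0.05 s, during which the arm holds its last target.

TASK

Put the yellow-capped bottle back into the grey bottle tray, directly to the right (seen from the robot) of the blue-capped bottle: slide the bottles already standing there apart along the tray until there is room, keeping them upright on the tray floor, then lower the yellow-capped one in until it stands fully down on the floor between its neighbours. They are glass and the tray has barely room for five: push, press and set down gently, let go at the end, and leave the beaker, the tip box and the timer where they are.

Things in the scene. Friction and masses are not known exactly. Their poses are not given: they have to be found in the camera images.
- deck: Low white bench module, fixed, 100 (x) x 340 (y) x 60 mm high. Origin: centre of underside; y along its length and the row, to the robot's left; -x looks to the robot. A grey bottle tray is clamped rigidly on top, parallel to it, somewhere along y: the tray's middle lies up to 14 mm either side of the deck's, not measured, so find the tray's end walls by feel or by eye.
- tray_floor (a point): Point on the tray's floor, 64 mm above the bench, over the deck's (not the tray's) middle; axes as the deck's. Inside, the tray is 263 mm long (y) and 56 mm wide (x), walls 4 mm thick, tops 18 mm above this floor: five bottles fit with 3 mm to spare in all. Four stand in it, bunched about 3 mm apart, with free room at both ends but nowhere enough for a fifth.
- bottle_blue: Square amber glass bottle: body 52 x 52 mm, 64 mm high, flat shoulder, 2 mm bevel round the foot; round cap 38 mm across, 70 to 90 mm above the foot; 0.11 to 0.23 kg. Origin: centre of underside, z up, x and y square to its sides. BLUE cap, white label. In the tray, 1st to 3rd from the left, square to it within 0.03 rad.
- bottle_red_a: Square amber glass bottle: body 52 x 52 mm, 64 mm high, flat shoulder, 2 mm bevel round the foot; round cap 38 mm across, 70 to 90 mm above the foot; 0.11 to 0.23 kg. Origin: centre of underside, z up, x and y square to its sides. Red cap, white label. In the tray, 1st to 3rd from the left, square to it within 0.03 rad.
- bottle_red_b: Square amber glass bottle: body 52 x 52 mm, 64 mm high, flat shoulder, 2 mm bevel round the foot; round cap 38 mm across, 70 to 90 mm above the foot; 0.11 to 0.23 kg. Origin: centre of underside, z up, x and y square to its sides. Red cap, white label. In the tray, 1st to 3rd from the left, square to it within 0.03 rad.
- bottle_red_c: Square amber glass bottle: body 52 x 52 mm, 64 mm high, flat shoulder, 2 mm bevel round the foot; round cap 38 mm across, 70 to 90 mm above the foot; 0.11 to 0.23 kg. Origin: centre of underside, z up, x and y square to its sides. Red cap, white label. In the tray, rightmost of the four, square to it within 0.03 rad.
- bottle_yellow: Square amber glass bottle: body 52 x 52 mm, 64 mm high, flat shoulder, 2 mm bevel round the foot; round cap 38 mm across, 70 to 90 mm above the foot; 0.11 to 0.23 kg. Origin: centre of underside, z up, x and y square to its sides. YELLOW cap and label. Stands on the bench between robot and deck, turned up to 0.5 rad; any side may face the robot in the tray.
- tip_box: Bystander: closed blue and grey pipette tip box, 85 x 120 x 63 mm, on the bench to the right. Origin: centre of its underside.
- beaker: Bystander: white beaker, 68 mm across, 85 mm high, on the bench to the left of the deck. Origin: centre of its underside.
- timer: Bystander: flat white bench timer, 70 x 62 x 16 mm, on the bench to the left. Origin: centre of its underside.

How it is judged:
At the end, for the whole second after the job is handed in: The yellow-capped bottle stands in the tray as the next bottle to the right of the blue-capped one (their centres 50.5 to 56.5 mm apart); all five bottles stand in the tray, on its floor within 3 mm, within 6 mm of its long middle line, upright within 0.05 rad and at rest (horizontal distance between bottle_yellow and bottle_blue between 0.0505 and 0.0565 m and y of bottle_yellow in the frame of bottle_blue below -0.045 m and z of bottle_blue in the frame of tray_floor between -0.003 and 0.003 m and angle between each of bottle_blue, bottle_red_a, bottle_red_b, bottle_red_c, bottle_yellow's own z axis and vertical below 0.05 rad and linear speed of each of bottle_blue, bottle_red_a, bottle_red_b, bottle_red_c, bottle_yellow below 0.02 m/s and x of bottle_blue in the frame of tray_floor between -0.006 and 0.006 m and z of bottle_red_a in the frame of tray_floor between -0.003 and 0.003 m and x of bottle_red_a in the frame of tray_floor between -0.006 and 0.006 m and z of bottle_red_b in the frame of tray_floor between -0.003 and 0.003 m and x of bottle_red_b in the frame of tray_floor between -0.006 and 0.006 m and z of bottle_red_c in the frame of tray_floor between -0.003 and 0.003 m and x of bottle_red_c in the frame of tray_floor between -0.006 and 0.006 m and z of bottle_yellow in the frame of tray_floor between -0.003 and 0.003 m and x of bottle_yellow in the frame of tray_floor between -0.006 and 0.006 m); the robot touches nothing.
It fails at once if a bottle is pressed or knocked against the tray, the deck or another bottle with more than 30 N (contact force between any of bottle_blue, bottle_red_a, bottle_red_b, bottle_red_c, bottle_yellow and deck above 30 N or contact force between bottle_blue and bottle_red_a above 30 N or contact force between any of bottle_blue, bottle_red_a and bottle_red_b above 30 N or contact force between any of bottle_blue, bottle_red_a, bottle_red_b and bottle_red_c above 30 N or contact force between any of bottle_blue, bottle_red_a, bottle_red_b, bottle_red_c and bottle_yellow above 30 N).
It fails at once if a bottle of the row is lifted more than 12 mm off the tray floor or tipped more than 0.2 rad (z of any of bottle_blue, bottle_red_a, bottle_red_b, bottle_red_c in the frame of tray_floor above 0.012 m or angle between any of bottle_blue, bottle_red_a, bottle_red_b, bottle_red_c's own z axis and vertical above 0.2 rad).
It fails at once if the beaker, tip box or timer is moved more than 15 mm or tipped more than 0.3 rad (distance of any of beaker, tip_box, timer from where it was at the start of the episode above 0.015 m or angle between any of beaker, tip_box, timer's own z axis and vertical above 0.3 rad).
It also fails if it takes over 72 s, if anything falls off the work surface, if the arm or the gripper's body presses on something with over 40 N, if the wrist force passes 120 N, or if a joint passes its speed limit or range.

## Working session

There is one attempt and no reset: what is moved stays moved. The work goes in short steps, Python scripts to look and compute and a shell command to move; the robot and the scene stay as the last step left them, time stands still between calls to the robot, and variables do not carry over. Pictures are saved under pics/ and viewed, and the job is handed in when it is done.

```bash
ls; mkdir -p pics; python3 - <<'E'
from bench import robot, viewer
import cv2,numpy as np
s=robot.read_state()
print({k:np.round(v,3).tolist() for k,v in s.items()})
for n in ["scene","side","wrist"]:
    p=viewer.read_camera(n); cv2.imwrite(f"pics/a_{n}.png",p["image"][:,:,::-1])
    print(n,p["mtx"].round(1).tolist(),p["pose"].round(3).tolist())
    for l in ["bottle_blue","bottle_red_a","bottle_yellow","deck","tray_floor","beaker","tip_box","timer"]:
        try: r=viewer.look_for(p,l)
        except Exception as e: r=[];print(l,e)
        print(l,[(np.round(q["rect"],1).tolist(),round(q["score"],2)) for q in r])
E
```

```text
pics
{'t': 0.0, 'joint_pos': [-1.279, 0.3, 1.522, -0.0, 1.321, -0.067], 'joint_vel': [-0.002, 0.001, -0.0, 0.0, -0.0, -0.002], 'joint_efforts': [0.001, -54.351, -36.18, -0.0, 0.004, -0.0], 'position': [0.193, -0.515, 0.229], 'orientation': [-0.126, 0.696, -0.695, 0.126], 'wrist_force': [0.344, 0.052, 0.762], 'ft_torque': [-0.001, 0.01, -0.032], 'finger_gap': 0.085}
scene [[455.7, 0.0, 257.1], [0.0, 455.7, 198.3], [0.0, 0.0, 1.0]] [[-0.157, 0.641, -0.752, 1.37], [0.987, 0.09, -0.13, 0.15], [-0.016, -0.763, -0.647, 0.807], [0.0, 0.0, 0.0, 1.0]]
bottle_blue [([263.0, 220.4, 22.4, 35.9], 0.67)]
bottle_red_a [([308.9, 227.3, 27.1, 41.6], 0.72), ([283.6, 223.2, 22.5, 38.6], 0.7), ([236.1, 219.2, 24.0, 43.1], 0.7), ([206.2, 183.4, 28.4, 37.9], 0.27)]
bottle_yellow [([205.6, 184.2, 23.9, 36.3], 0.78)]
deck [([272.2, 250.0, 150.5, 60.8], 0.91)]
tray_floor [([274.1, 249.7, 153.1, 63.4], 0.56)]
beaker [([410.6, 241.1, 32.2, 43.3], 0.91)]
tip_box [([137.3, 186.6, 47.8, 36.3], 0.74), ([309.9, 224.4, 28.5, 40.3], 0.71)]
timer [([387.7, 211.2, 28.6, 22.3], 0.62)]
side [[385.0, 0.0, 258.3], [0.0, 38
[... 212 characters left out ...]
([210.4, 218.6, 23.5, 40.9], 0.96), ([213.6, 200.6, 23.8, 34.1], 0.94), ([217.6, 167.0, 23.1, 27.6], 0.64)]
bottle_yellow [([295.4, 160.1, 24.8, 33.1], 0.96)]
deck [([213.6, 220.6, 55.9, 107.9], 0.86)]
tray_floor [([213.6, 222.6, 56.1, 112.1], 0.76)]
beaker [([218.3, 328.1, 36.2, 49.9], 0.65)]
tip_box [([288.5, 126.6, 33.3, 37.8], 0.95)]
timer [([291.4, 328.9, 38.3, 36.8], 0.62), ([288.1, 128.7, 36.3, 40.9], 0.38)]
wrist [[296.1, 0.0, 255.9], [0.0, 296.1, 197.3], [0.0, 0.0, 1.0]] [[0.351, -0.89, -0.29, 0.267], [-0.936, -0.333, -0.11, -0.487], [0.001, 0.31, -0.951, 0.374], [0.0, 0.0, 0.0, 1.0]]
bottle_blue []
bottle_red_a []
bottle_yellow []
deck []
tray_floor []
beaker []
tip_box []
timer []
```

View pics/a_scene.png

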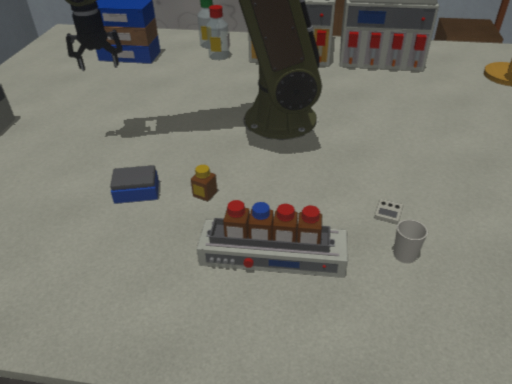

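View pics/a_side.png

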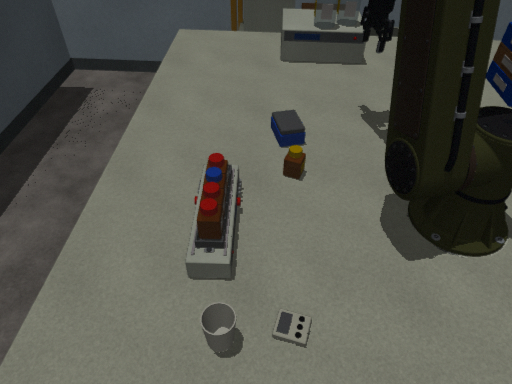

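View pics/a_wrist.png

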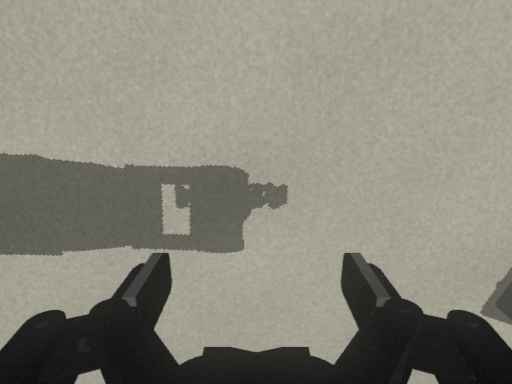

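The scene view shows the row from robot's left to right (columns 310, 285, 261, 236) as red, red, blue, red_c. The yellow bottle is at (204,184). So the gap has to open between blue and red_c. Next I'll get rough positions by triangulation.

```bash
cat > h.py <<'E'
from bench import robot, viewer
import cv2,numpy as np
from scipy.spatial.transform import Rotation as Ro
def st():
    s=robot.read_state(); return s,np.array(s["position"]),Ro.from_quat(s["orientation"])
def ray(p,uv):
    d=np.linalg.inv(p["mtx"])@[uv[0],uv[1],1]; R=p["pose"][:3,:3]
    d=R@d; return p["pose"][:3,3],d/np.linalg.norm(d)
def onz(p,uv,z):
    o,d=ray(p,uv); return o+d*(z-o[2])/d[2]
def tri(obs):
    A=np.zeros((3,3));b=np.zeros(3)
    for p,uv in obs:
        o,d=ray(p,uv);M=np.eye(3)-np.outer(d,d);A+=M;b+=M@o
    x=np.linalg.solve(A,b)
    return x,[np.linalg.norm((np.eye(3)-np.outer(d,d))@(x-o)) for o,d in (ray(*q) for q in obs)]
def proj(p,X):
    T=np.linalg.inv(p["pose"]);c=T[:3,:3]@np.asarray(X)+T[:3,3];c=p["mtx"]@c;return c[:2]/c[2]
def down(yaw):
    # jaw (tool z) horizontal at angle yaw, tool y down
    z=np.array([np.cos(yaw),np.sin(yaw),0]);y=np.array([0,0,-1.]);x=np.cross(y,z)
    return Ro.from_matrix(np.c_[x,y,z])
def rel(pos,R=None):
    """turn units, shift units from current measured pose"""
    s,p,Rc=st(); R=Rc if R is None else R
    return np.round((Rc.inv()*R).as_rotvec()/np.radians(6),2).tolist(),np.round(Rc.inv().apply(np.array(pos)-p)/.04,3).tolist()
def shot(n,f=None):
    p=viewer.read_camera(n)
    if f: cv2.imwrite(f"pics/{f}.png",p["image"][:,:,::-1])
    return p
def blobs(p,col,mina=30):
    h=cv2.cvtColor(p["image"],cv2.COLOR_RGB2HSV)
    H,S,V=[h[...,i].astype(int) for i in range(3)]
    m={"red":((H<5)|(H>173))&(S>190)&(V>90),"blue":(H>105)&(H<130)&(S>150)&(V>60),"yellow":(H>20)&(H<32)&(S>150)&(V>110)}[col]
    n,l,a,c=cv2.connectedComponentsWithStats(m.astype(np.uint8))
    return [(c[i].round(1).tolist(),a[i].tolist()) for i in range(1,n) if a[i,4]>=mina]
E
python3 - <<'E'
from h import *
s,p,R=st(); print(R.as_matrix().round(2).tolist())
a=shot("scene");b=shot("side")
for c in["red","blue","yellow"]: print(c,blobs(a,c),blobs(b,c))
E
```

```text
[[-0.94, 0.0, 0.35], [-0.35, 0.0, -0.94], [-0.0, -1.0, -0.0]]
red [([214.9, 7.3], [210, 6, 11, 4, 39]), ([235.5, 205.8], [229, 201, 14, 10, 114]), ([285.2, 209.6], [278, 205, 15, 10, 124]), ([310.4, 211.4], [303, 207, 15, 10, 121])] [([215.5, 157.3], [209, 153, 14, 9, 100]), ([210.8, 187.1], [203, 182, 16, 11, 137]), ([207.9, 203.7], [200, 198, 17, 12, 162])]
blue [([127.3, 11.1], [96, 0, 58, 27, 1099]), ([371.1, 17.4], [359, 12, 26, 11, 198]), ([138.2, 53.4], [119, 46, 32, 16, 318]), ([103.9, 54.3], [97, 48, 15, 12, 132]), ([133.8, 193.9], [111, 186, 45, 16, 494]), ([260.4, 210.0], [253, 203, 16, 16, 206])] [([287.1, 134.3], [271, 117, 34, 28, 142]), ([213.2, 172.1], [206, 167, 15, 12, 132])]
yellow [([201.8, 168.6], [196, 165, 13, 8, 84])] [([295.5, 148.7], [290, 145, 12, 8, 69])]
```

```bash
python3 - <<'E'
from h import *
a=shot("scene");b=shot("side")
for n,u,v in [("rc",(235.5,205.8),(215.5,157.3)),("bl",(260.4,208.5),(213.2,172.1)),("rb",(285.2,209.6),(210.8,187.1)),("ra",(310.4,211.4),(207.9,203.7)),("y",(201.8,168.6),(295.5,148.7))]:
    x,e=tri([(a,u),(b,v)]); print(n,x.round(4),np.round(e,4))
for l,u,v in[("beaker",(410.6,241.1),(218.3,328.1)),("tip",(137.3,186.6),(288.5,126.6)),("timer",(387.7,211.2),(291.4,328.9))]:
    print(l,tri([(a,u),(b,v)])[0].round(3))
E
```

```text
rc [ 0.6365 -0.0256  0.1502] [0.0013 0.0013]
bl [0.635  0.0291 0.1481] [0.0016 0.0016]
rb [0.6328 0.0833 0.1495] [0.0014 0.0014]
ra [0.6315 0.1375 0.15  ] [0.0015 0.0015]
y [ 0.4292 -0.161   0.0859] [0.0017 0.0017]
beaker [0.585 0.371 0.046]
tip [ 0.447 -0.35   0.026]
timer [0.437 0.338 0.   ]
```

```bash
python3 -c "
from h import *
print(rel([.43,-.16,.30],down(0.03)))"
```

```text
([0.0, -11.86, -0.0], [-8.661, -1.761, -6.23])
```

```bash
python3 -m inch '[[[0,-2.4,0],[-1.7,-0.4,-1.2],85],[[0,-4.8,0],[-3.4,-0.7,-2.4],85],[[0,-7.2,0],[-5.1,-1.1,-3.6],85],[[0,-9.6,0],[-6.8,-1.4,-4.9],85],[[0,-11.86,0],[-8.66,-1.76,-6.23],85]]'; python3 -c "
from h import *
print(rel([.43,-.16,.30],down(0.03)))"
```

```text
t: 1.97
position: [0.3082, -0.3428, 0.2649]
orientation: [0.336, -0.622, 0.622, -0.336]
wrist_force: [0.7, -1.2, 0.1]
finger_gap: 0.0849
([-0.0, -5.84, 0.0], [-5.491, -0.877, 0.035])
```

```bash
python3 -m inch '[[[0,-5.84,0],[-5.49,-0.88,0.035],85],[[0,-5.84,0],[-5.49,-0.88,0.035],85],[[0,-5.84,0],[-5.49,-0.88,0.035],85],[[0,-5.84,0],[-5.49,-0.88,0.035],85],[[0,-5.84,0],[-5.49,-0.88,0.035],85]]'; python3 -c "
from h import *
print(rel([.43,-.16,.30],down(0.03)))"
```

```text
t: 2.38
position: [0.4234, -0.172, 0.2981]
orientation: [-0.508, 0.492, -0.492, 0.508]
wrist_force: [1.1, -0.5, -0.6]
finger_gap: 0.0851
([-0.01, 0.01, 0.0], [-0.296, -0.047, 0.175])
```

```bash
python3 -m inch '[[[0,0,0],[0,0,0],85],[[0,0,0],[0,0,0],85]]'; python3 -c "
from h import *
p=shot('wrist','b1')
print(p['pose'].round(3).tolist());print(blobs(p,'yellow'),blobs(p,'red'),blobs(p,'blue'));print(st()[1])
np.savez('b1.npz',**{k:p[k] for k in('image','mtx','pose')})
"
```

```text
t: 2.55
position: [0.4236, -0.1724, 0.2978]
orientation: [-0.507, 0.493, -0.493, 0.507]
wrist_force: [0.3, -0.6, 0.2]
finger_gap: 0.0849
[[1.0, 0.027, 0.009, 0.421], [0.028, -0.95, -0.31, -0.093], [-0.0, 0.31, -0.951, 0.442], [0.0, 0.0, 0.0, 1.0]]
[([263.3, 169.5], [250, 164, 26, 12, 173])] [([500.0, 27.3], [483, 2, 29, 48, 1015])] []
[ 0.42285461 -0.17355151  0.29744476]
```

View pics/b1.png

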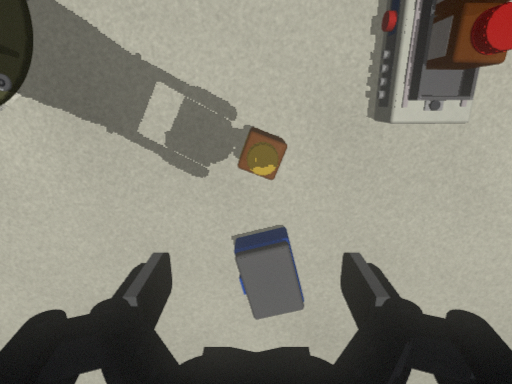

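```bash
python3 -m inch '[[[0,0,0],[-0.3,3.2,0.15],85],[[0,0,0],[-0.3,3.2,0.15],85],[[0,0,0],[-0.3,3.2,0.15],85],[[0,0,0],[-0.3,3.2,0.15],85],[[0,0,0],[-0.3,3.2,0.15],85]]'; python3 -c "
from h import *
p=shot('wrist','b2')
print(p['pose'].round(3).tolist());print(blobs(p,'yellow'));print(st()[1])
np.savez('b2.npz',**{k:p[k] for k in('image','mtx','pose')})
"
```

```text
t: 3.02
position: [0.4274, -0.1624, 0.1687]
orientation: [0.506, -0.496, 0.493, -0.505]
wrist_force: [0.6, 0.7, 1.4]
finger_gap: 0.0853
[[1.0, 0.022, 0.003, 0.426], [0.022, -0.951, -0.309, -0.083], [-0.004, 0.309, -0.951, 0.313], [0.0, 0.0, 0.0, 1.0]]
[([260.6, 201.3], [239, 181, 46, 43, 1215])]
[ 0.42845904 -0.16287365  0.17075515]
```

View pics/b2.png

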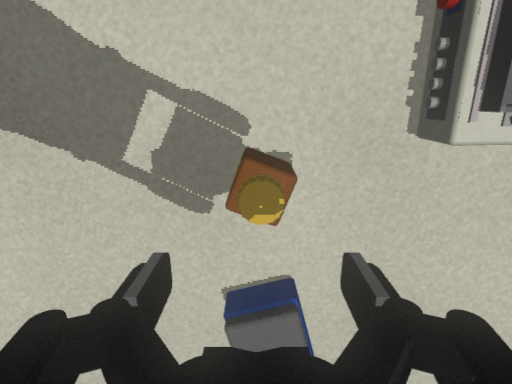

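```bash
cat >> h.py <<'E'
from scipy.optimize import minimize
def load(f): return dict(np.load(f))
def sil(p,x,y,yaw,z0,s=4):
    im=np.zeros((384*s,512*s),np.uint8);h=.026;c,si=np.cos(yaw),np.sin(yaw)
    bx=[(x+c*a-si*b,y+si*a+c*b,z0+z) for a in(-h,h) for b in(-h,h) for z in(0.001,.064)]
    cp=[(x+.019*np.cos(t),y+.019*np.sin(t),z0+z) for t in np.linspace(0,6.28,40) for z in(.07,.09)]
    for P in(bx,cp):
        q=np.array([proj(p,v) for v in P],np.float32)*s
        cv2.fillConvexPoly(im,cv2.convexHull(q).astype(np.int32),255)
    return cv2.resize(im,(512,384),interpolation=cv2.INTER_AREA)/255.
def fitsil(p,m,x0,z0):
    f=lambda v:np.abs(sil(p,v[0],v[1],v[2],z0)-m).sum()
    r=minimize(f,x0,method="Nelder-Mead",options=dict(initial_simplex=[x0]+[np.array(x0)+d for d in([.004,0,0],[0,.004,0],[0,0,.15])],xatol=1e-4,fatol=1))
    return r.x,r.fun,m.sum()
E
python3 - <<'E'
from h import *
for f,roi in(("b2.npz",(215,140,305,235)),("b1.npz",(228,118,295,188))):
    p=load(f);h=cv2.cvtColor(p["image"],cv2.COLOR_RGB2HSV)
    m=((h[...,0]<33)&(h[...,1]>120)).astype(float); k=np.zeros_like(m);k[roi[1]:roi[3],roi[0]:roi[2]]=1;m*=k
    cv2.imwrite("pics/m_%s.png"%f[:2],(m*255).astype(np.uint8))
    for z in(-.004,0,.004): print(f,z,fitsil(p,m,[.43,-.161,-.4],z))
a,b=load("b1.npz"),load("b2.npz")
print(onz(b,(262,200),.09),onz(a,(263.5,159),.09))
E
```

```text
b2.npz -0.004 (array([ 0.43110079, -0.1623553 , -0.33757474]), np.float64(721.7764705882353), np.float64(3226.0))
b2.npz 0 (array([ 0.43054505, -0.16020951, -0.29613019]), np.float64(810.3254901960785), np.float64(3226.0))
b2.npz 0.004 (array([ 0.43066398, -0.15987465, -0.28267858]), np.float64(925.0823529411765), np.float64(3226.0))
b1.npz -0.004 (array([ 0.4307672 , -0.16193398, -0.33529878]), np.float64(294.7607843137255), np.float64(1490.0))
b1.npz 0 (array([ 0.43114361, -0.16007906, -0.30822739]), np.float64(323.50588235294117), np.float64(1490.0))
b1.npz 0.004 (array([ 0.43059154, -0.16015032, -0.28747566]), np.float64(361.0078431372549), np.float64(1490.0))
[ 0.43159211 -0.15793212  0.09      ] [ 0.43209417 -0.15948011  0.09      ]
```

View pics/m_b2.png

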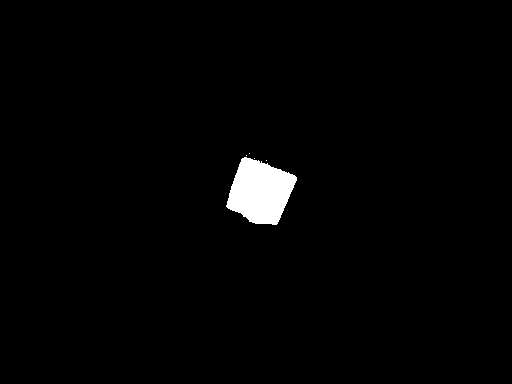

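```bash
python3 - <<'E'
from h import *
for f,roi in(("b2.npz",(215,140,305,235)),("b1.npz",(228,118,295,188))):
    p=load(f)
    I=p["image"].astype(int);m=((I[...,0]-I[...,2])>28).astype(np.uint8)
    m=cv2.morphologyEx(m,cv2.MORPH_OPEN,np.ones((3,3),np.uint8)).astype(float);k=np.zeros_like(m);k[roi[1]:roi[3],roi[0]:roi[2]]=1;m*=k
    for z in(-.004,0,.004): print(f,z,fitsil(p,m,[.43,-.161,-.4],z))
    x=fitsil(p,m,[.43,-.161,-.4],0)[0]; sl=sil(p,*x,0)
    o=I.copy().astype(np.uint8); e=cv2.Canny((sl>.5).astype(np.uint8)*255,50,100)>0;o[e]=(0,255,0)
    o=np.hstack([o[roi[1]:roi[3],roi[0]:roi[2]],np.repeat(m[roi[1]:roi[3],roi[0]:roi[2],None]*255,3,2).astype(np.uint8)])
    cv2.imwrite("pics/f_%s.png"%f[:2],cv2.resize(o[...,::-1],None,fx=4,fy=4,interpolation=0))
E
```

```text
b2.npz -0.004 (array([ 0.43020718, -0.16377492, -0.33647297]), np.float64(543.8039215686274), np.float64(3433.0))
b2.npz 0 (array([ 0.4302902 , -0.16157504, -0.32273191]), np.float64(626.3098039215686), np.float64(3433.0))
b2.npz 0.004 (array([ 0.43028856, -0.15935888, -0.31781137]), np.float64(735.2901960784313), np.float64(3433.0))
b1.npz -0.004 (array([ 0.43086031, -0.16254493, -0.33966194]), np.float64(189.47450980392156), np.float64(1612.0))
b1.npz 0 (array([ 0.43074302, -0.16084425, -0.30913569]), np.float64(214.65098039215687), np.float64(1612.0))
b1.npz 0.004 (array([ 0.43053941, -0.16123577, -0.3046098 ]), np.float64(241.50980392156862), np.float64(1612.0))
```

View pics/f_b2.png

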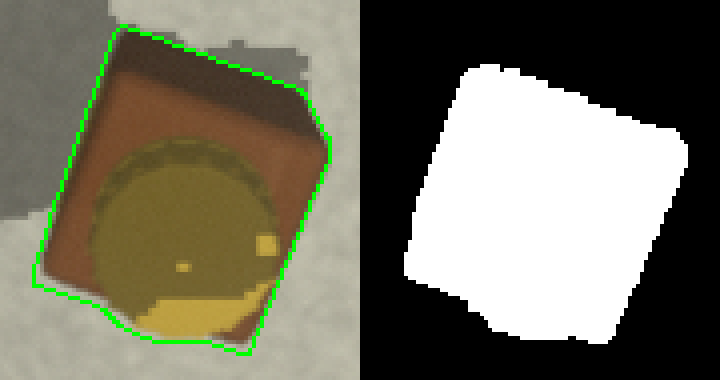

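```bash
python3 -c "
from h import *
print(rel([.634,.075,.32],down(0.03)))"
```

```text
([-0.0, -0.07, 0.0], [-5.828, -3.731, 5.273])
```

```bash
python3 -m inch '[[[0,0,0],[0,-1.5,0],85],[[0,0,0],[-1,-2.5,1],85],[[0,0,0],[-1.8,-3.2,1.6],85],[[0,0,0],[-2.6,-3.7,2.2],85],[[0,0,0],[-3.4,-3.7,3],85]]';python3 -c "
from h import *
print(rel([.634,.075,.32],down(0.03)))"
```

```text
t: 3.48
position: [0.5162, -0.0578, 0.3102]
orientation: [-0.504, 0.492, -0.497, 0.507]
wrist_force: [1.1, -1.4, 0.3]
finger_gap: 0.0852
([-0.08, -0.07, 0.02], [-3.254, -0.227, 3.02])
```

```bash
python3 -m inch '[[[0,0,0],[-0.7,-0.1,0.65],85],[[0,0,0],[-1.4,-0.2,1.3],85],[[0,0,0],[-2.1,-0.2,2],85],[[0,0,0],[-3.0,-0.2,2.8],85],[[0,0,0],[-3.0,-0.2,2.8],85]]';python3 -m inch '[[[0,0,0],[0,0,0],85],[[0,0,0],[0,0,0],85]]';python3 -c "
from h import *
p=shot('wrist','c1')
print(p['pose'].round(3).tolist());print(blobs(p,'red',100),blobs(p,'blue',100));print(st()[1])
np.savez('c1.npz',**{k:p[k] for k in('image','mtx','pose')})
"
```

```text
t: 3.9
position: [0.6265, 0.0683, 0.3133]
orientation: [-0.506, 0.493, -0.494, 0.508]
wrist_force: [-0.9, -0.4, -0.7]
finger_gap: 0.0849
t: 4.07
position: [0.6241, 0.064, 0.3133]
orientation: [-0.505, 0.493, -0.495, 0.507]
wrist_force: [0.7, 0.1, -0.2]
finger_gap: 0.0848
[[1.0, 0.022, 0.009, 0.622], [0.024, -0.95, -0.31, 0.143], [0.002, 0.31, -0.951, 0.457], [0.0, 0.0, 0.0, 1.0]]
[] [([265.5, 209.7], [249, 194, 34, 32, 802])]
[0.62390178 0.06352406 0.31323344]
```

View pics/c1.png

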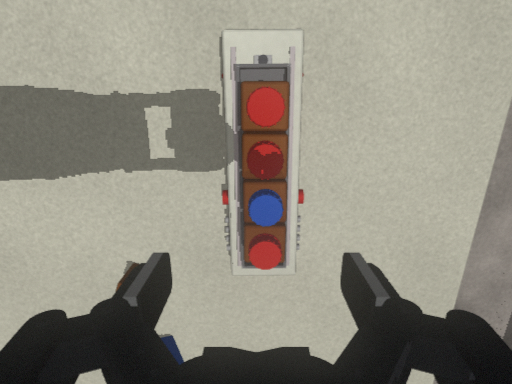

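```bash
python3 - <<'E'
from h import *
p=load("c1.npz");I=p["image"]
c=I[20:290,200:325];cv2.imwrite("pics/c1z.png",cv2.resize(cv2.rotate(c,cv2.ROTATE_90_CLOCKWISE)[...,::-1],None,fx=2.9,fy=2.9,interpolation=cv2.INTER_CUBIC))
h=cv2.cvtColor(I,cv2.COLOR_RGB2HSV)
m=(((h[...,0]<5)|(h[...,0]>173))&(h[...,1]>170)&(h[...,2]>60)|(h[...,0]>105)&(h[...,0]<130)&(h[...,1]>150)).astype(np.uint8)
n,l,a,cc=cv2.connectedComponentsWithStats(m)
for i in range(1,n):
    if a[i,4]>300: print(cc[i].round(1),a[i], [onz(p,cc[i],z).round(4).tolist() for z in(.150,.154)])
E
```

```text
[265.2 106.6] [ 247   87   38   40 1185] [[0.6317, 0.1378, 0.15], [0.6316, 0.1379, 0.154]]
[262.9 151. ] [248 141  33  29 328] [[0.6309, 0.0937, 0.15], [0.6307, 0.0943, 0.154]]
[265.5 209.7] [249 194  34  32 802] [[0.6357, 0.0287, 0.15], [0.6355, 0.0302, 0.154]]
[264.9 254.6] [249 242  32  27 648] [[0.6369, -0.0272, 0.15], [0.6367, -0.0249, 0.154]]
```

View pics/c1z.png

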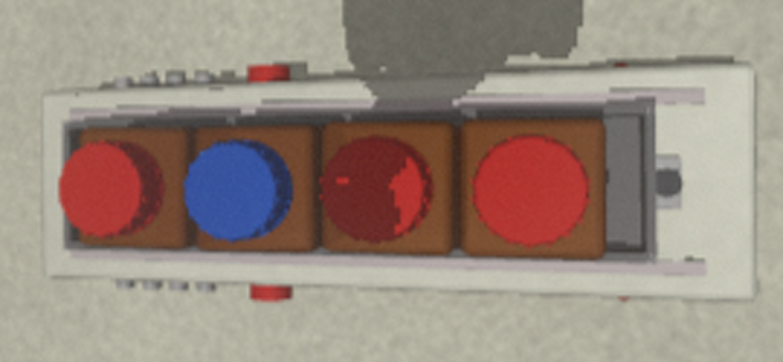

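```bash
python3 - <<'E'
from h import *
p=load("c1.npz")
for uv,z in(((264,68.5),.064),((264,64.5),.082),((264,265),.082),((228.5,150),.082),((300,150),.082),((240,80),.082),((290,80),.082),((222,31),.06),((302,30),.06),((232,273),.06),((295,273),.06)): print(uv,z,onz(p,uv,z).round(4))
# box edges of bottle shoulders z=.128
for uv in((243,82),(290,82),(245,232),(286,233)): print(onz(p,uv,.128).round(4))
E
```

```text
(264, 68.5) 0.064 [0.6315 0.1809 0.064 ]
(264, 64.5) 0.082 [0.631  0.1834 0.082 ]
(264, 265) 0.082 [ 0.6395 -0.0816  0.082 ]
(228.5, 150) 0.082 [0.5892 0.083  0.082 ]
(300, 150) 0.082 [0.6798 0.0851 0.082 ]
(240, 80) 0.082 [0.6032 0.166  0.082 ]
(290, 80) 0.082 [0.6622 0.1674 0.082 ]
(222, 31) 0.06 [0.5802 0.2213 0.06  ]
(302, 30) 0.06 [0.6756 0.2246 0.06  ]
(232, 273) 0.06 [ 0.5917 -0.1099  0.06  ]
(295, 273) 0.06 [ 0.6888 -0.1077  0.06  ]
[0.6086 0.1613 0.128 ]
[0.6574 0.1625 0.128 ]
[ 0.6128 -0.009   0.128 ]
[ 0.6627 -0.0092  0.128 ]
```

```bash
python3 -c "
from h import *
print(rel([.6368,-.0252,.20],down(0.035)))"
```

```text
([-0.02, -0.11, 0.0], [2.225, 2.832, 0.264])
```

```bash
python3 -m inch '[[[0,-0.11,0],[0.7,0.5,0.26],85],[[0,-0.11,0],[1.4,1.2,0.26],85],[[0,-0.11,0],[2.22,2,0.26],85],[[0,-0.11,0],[2.22,2.83,0.26],85],[[0,-0.11,0],[2.22,2.83,0.26],85]]';python3 -m inch '[[[0,0,0],[0,0,0],85],[[0,0,0],[0,0,0],85]]';python3 -c "
from h import *
for i in range(4):
  p=shot('wrist','c2'); print(st()[1].round(4),st()[2].as_rotvec().round(4),p['pose'][:3,3].round(4))
print(rel([.6368,-.0252,.20],down(0.035)))
print(p['pose'].round(3).tolist())
np.savez('c2.npz',**{k:p[k] for k in('image','mtx','pose')})
"
```

```text
t: 4.53
position: [0.6339, -0.0268, 0.1927]
orientation: [0.51, -0.494, 0.49, -0.506]
wrist_force: [0.0, 0.7, -1.3]
finger_gap: 0.085
t: 4.7
position: [0.6373, -0.0238, 0.2013]
orientation: [-0.508, 0.49, -0.492, 0.51]
wrist_force: [0.3, 0.7, 0.3]
finger_gap: 0.0852
[ 0.6376 -0.0234  0.2015] [-1.2232  1.1789 -1.1847] [0.6339 0.0555 0.3455]
[ 0.6375 -0.0232  0.2012] [-1.2235  1.1788 -1.1844] [0.6339 0.0559 0.3457]
[ 0.6374 -0.0232  0.2007] [-1.224   1.1791 -1.184 ] [0.6339 0.056  0.3454]
[ 0.6373 -0.0232  0.2001] [-1.2245  1.1797 -1.1836] [0.6339 0.0561 0.3449]
([-0.03, 0.02, 0.0], [0.051, 0.002, -0.015])
[[0.999, 0.034, 0.014, 0.634], [0.036, -0.95, -0.31, 0.056], [0.003, 0.311, -0.951, 0.345], [0.0, 0.0, 0.0, 1.0]]
```

View pics/c2.png

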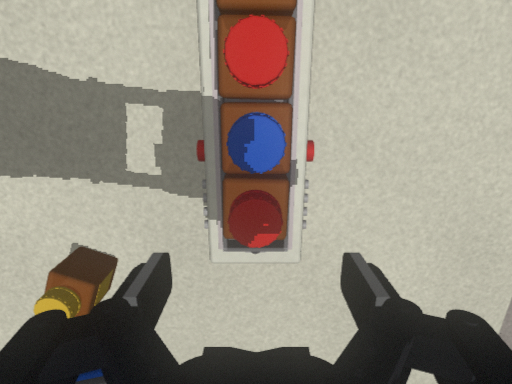

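```bash
python3 - <<'E'
from h import *
p=load("c2.npz");I=p["image"]
h=cv2.cvtColor(I,cv2.COLOR_RGB2HSV)
m=(((h[...,0]<5)|(h[...,0]>173))&(h[...,1]>170)&(h[...,2]>60)|(h[...,0]>105)&(h[...,0]<130)&(h[...,1]>150)).astype(np.uint8)
n,l,a,cc=cv2.connectedComponentsWithStats(m)
for i in range(1,n):
    if a[i,4]>300: print(cc[i].round(1),a[i], onz(p,(a[i,0]+(a[i,2]-1)/2,cc[i][1]),.152).round(4))
# shoulder edges at red_c and blue row and wall edges: print gradient along rows
for r in (193,240,120,165):
    g=cv2.GaussianBlur(I,(3,5),0)[r].astype(int);d=np.abs(np.diff(g,axis=0)).sum(1)
    print(r,[(c,int(d[c])) for c in range(190,325) if d[c]>25 and d[c]==d[c-2:c+3].max()])
E
```

```text
[255.7  51.1] [ 223   14   66   75 3657] [0.6332 0.0838 0.152 ]
[256.4 143.2] [ 227  113   59   60 2573] [0.6355 0.0299 0.152 ]
[252.2 210.4] [236 197  34  32 458] [ 0.6348 -0.0166  0.152 ]
193 [(220, 48), (289, 117), (303, 53), (306, 41)]
240 [(207, 37), (210, 43), (217, 28), (222, 72), (226, 44), (283, 47), (287, 77), (299, 34), (302, 33)]
120 [(218, 48), (235, 37), (236, 37), (253, 45), (276, 42), (292, 118), (306, 34)]
165 [(219, 49), (236, 30), (237, 30), (249, 35), (275, 47), (290, 47), (295, 111), (303, 41)]
```

```bash
python3 -m inch '[[[0,0,0],[0.05,0.8,-0.01],85],[[0,0,0],[0.05,1.5,-0.01],85],[[0,0,0],[0.05,2.0,-0.01],85],[[0,0,0],[0.05,2.24,-0.01],85],[[0,0,0],[0.05,2.24,-0.01],85]]';python3 -m inch '[[[0,0,0],[0,0,0],85],[[0,0,0],[0,0,0],85],[[0,0,0],[0,0,0],85]]';python3 -c "
from h import *
p=shot('wrist','d1');q=shot('side','d1s');I=q['image'][120:270,150:300]
cv2.imwrite('pics/d1sz.png',cv2.resize(I[...,::-1],None,fx=4,fy=4,interpolation=cv2.INTER_CUBIC))
q=shot('scene');I=q['image'][130:280,180:360]
cv2.imwrite('pics/d1cz.png',cv2.resize(I[...,::-1],None,fx=4,fy=4,interpolation=cv2.INTER_CUBIC))
print(rel([.6368,-.0252,.11],down(0.035)))
"
```

```text
t: 5.32
position: [0.6359, -0.0253, 0.107]
orientation: [0.51, -0.491, 0.49, -0.508]
wrist_force: [-0.1, -0.6, 0.1]
finger_gap: 0.085
t: 5.57
position: [0.6372, -0.0257, 0.1102]
orientation: [-0.508, 0.49, -0.492, 0.51]
wrist_force: [-0.0, -1.2, -0.2]
finger_gap: 0.0852
([-0.01, 0.01, 0.0], [-0.013, -0.019, 0.001])
```

View pics/d1sz.png

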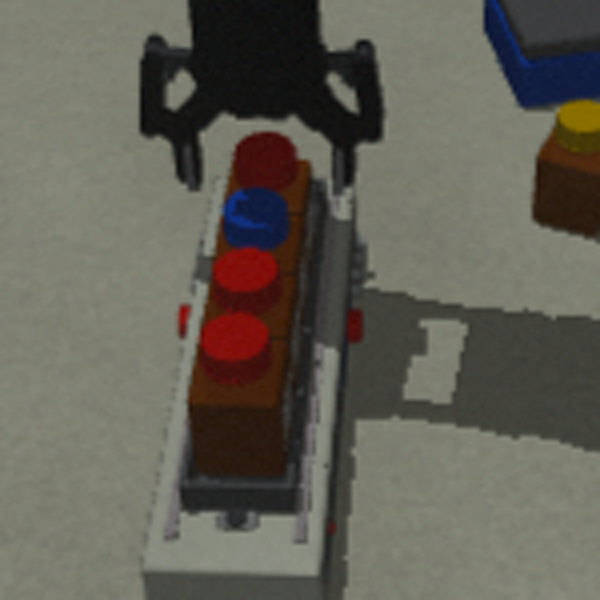

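View pics/d1cz.png

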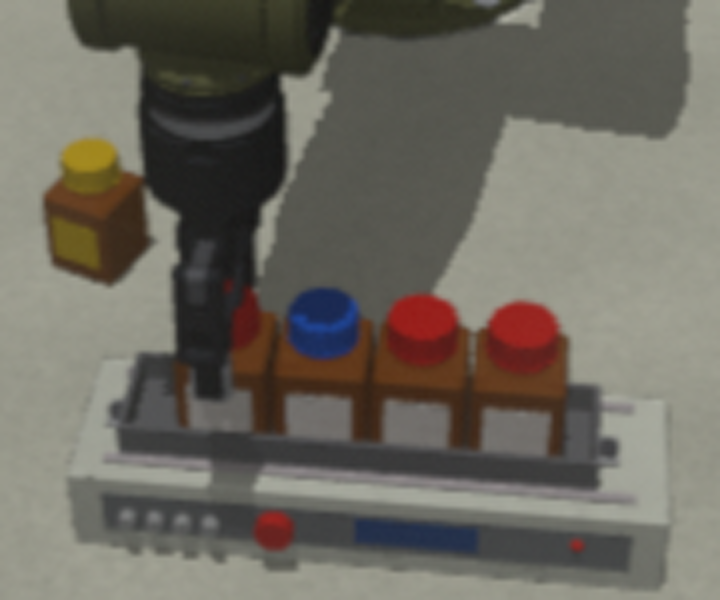

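View pics/d1.png

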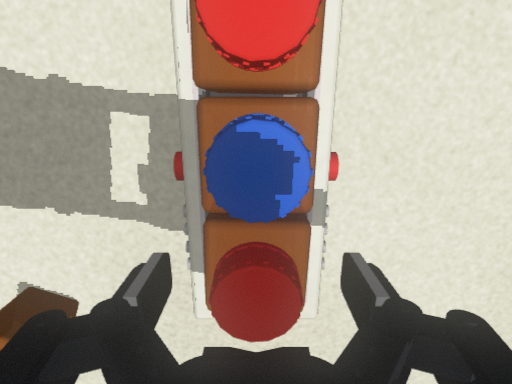

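The jaws straddle red_c: the cap is centred at column 257 between fingertips at 165 and 345, and the scene view puts the finger tip on the label, above the tray wall. I'll close now.

```bash
python3 -m inch '[[[0,0,0],[0,0,0],60],[[0,0,0],[0,0,0],55],[[0,0,0],[0,0,0],50],[[0,0,0],[0,0,0],50],[[0,0,0],[0,0,0],50]]';python3 -m inch '[[[0,0,0],[0,0,0],50],[[0,0,0],[0,0,0],50]]'
```

```text
t: 6.13
position: [0.6366, -0.0257, 0.1088]
orientation: [-0.509, 0.491, -0.491, 0.509]
wrist_force: [-1.7, -0.4, 5.6]
finger_gap: 0.051
t: 6.3
position: [0.6366, -0.0257, 0.1088]
orientation: [-0.509, 0.491, -0.491, 0.509]
wrist_force: [-1.3, 0.1, 5.7]
finger_gap: 0.0511
```

```bash
python3 -m inch '[[[0,0,0],[0.1,0,0],50],[[0,0,0],[0.2,0,0],50],[[0,0,0],[0.3,0,0],50],[[0,0,0],[0.4,0,0],50],[[0,0,0],[0.5,0,0],50]]';python3 -m inch '[[[0,0,0],[0.02,0,0],50],[[0,0,0],[0.04,0,0],50],[[0,0,0],[0.04,0,0],50]]'
```

```text
t: 6.72
position: [0.6378, -0.0455, 0.1091]
orientation: [-0.508, 0.491, -0.491, 0.51]
wrist_force: [0.7, -0.1, -0.4]
finger_gap: 0.0512
t: 6.97
position: [0.6377, -0.0474, 0.1088]
orientation: [-0.509, 0.491, -0.491, 0.509]
wrist_force: [1.6, 3.2, 5.7]
finger_gap: 0.0512
```

```bash
for i in 1 2 ; do python3 -m inch '[[[0,0,0],[0.025,0,0],50],[[0,0,0],[0.05,0,0],50],[[0,0,0],[0.05,0,0],50]]'|grep -v orient;done
```

```text
t: 7.22
position: [0.6378, -0.0494, 0.1088]
wrist_force: [2.2, 3.0, 5.9]
finger_gap: 0.0506
t: 7.47
position: [0.6378, -0.0514, 0.1088]
wrist_force: [2.3, 3.9, 6.7]
finger_gap: 0.0508
```

```bash
python3 -m inch '[[[0,0,0],[0.025,0,0],50],[[0,0,0],[0.025,0,0],50]]'|grep -v orient;python3 -m inch '[[[0,0,0],[0.025,0,0],50],[[0,0,0],[0.025,0,0],50]]'|grep -v orient
```

```text
t: 7.63
position: [0.6379, -0.0523, 0.1088]
wrist_force: [1.7, 3.1, 5.6]
finger_gap: 0.0511
t: 7.8
position: [0.6379, -0.0533, 0.1088]
wrist_force: [1.7, 3.1, 6.9]
finger_gap: 0.0511
```

```bash
for i in 1; do python3 -m inch '[[[0,0,0],[0.0125,0,0],50],[[0,0,0],[0.025,0,0],50]]'|grep force;done;  python3 -m inch '[[[0,0,0],[0.0125,0,0],50],[[0,0,0],[0.0125,0,0],50]]'|egrep 'pos|force'
```

```text
wrist_force: [1.6, 6.5, 9.1]
position: [0.638, -0.0545, 0.1089]
wrist_force: [2.8, 5.3, 6.5]
```

```bash
python3 -m inch '[[[0,0,0],[0.0125,0,0],50],[[0,0,0],[0.0125,0,0],50]]'|egrep 'pos|force'
```

```text
position: [0.638, -0.0552, 0.1088]
wrist_force: [1.5, 3.9, 7.1]
```

```bash
python3 -m inch '[[[0,0,0],[0.0125,0,0],50],[[0,0,0],[0.0125,0,0],50]]'|egrep 'pos|force'
```

```text
position: [0.638, -0.0555, 0.1089]
wrist_force: [2.7, 5.7, 7.4]
```

```bash
python3 -m inch '[[[0,0,0],[0.0125,0,0],50],[[0,0,0],[0.0125,0,0],50]]'|egrep 'pos|force'
```

```text
position: [0.638, -0.0559, 0.1088]
wrist_force: [1.6, 5.9, 7.4]
```

```bash
python3 -m inch '[[[0,0,0],[0.0125,0,0],50],[[0,0,0],[0.0125,0,0],50]]'|egrep 'pos|force'
```

```text
position: [0.638, -0.056, 0.1089]
wrist_force: [1.2, 8.1, 8.1]
```

```bash
python3 -m inch '[[[0,0,0],[0.0125,0,0],50],[[0,0,0],[0.0125,0,0],50]]'|egrep 'pos|force'
```

```text
position: [0.638, -0.0562, 0.109]
wrist_force: [1.3, 10.5, 9.3]
```

Red_c met the right wall at y≈-0.056: the force rose to about 10 N and the motion stalled. I'll release it and move up.

```bash
python3 -m inch '[[[0,0,0],[-0.015,0,0],50],[[0,0,0],[-0.015,0,0],60],[[0,0,0],[-0.015,0,0],75],[[0,0,0],[-0.015,0,0],85],[[0,0,0],[-0.015,0,0],85]]'|egrep 'pos|force|gap';python3 -m inch '[[[0,0,0],[0,-0.5,0],85],[[0,0,0],[0,-1.3,0],85],[[0,0,0],[0,-2.2,0],85],[[0,0,0],[-1,-2.5,0],85],[[0,0,0],[-2.2,-2.5,0],85]]';python3 -m inch '[[[0,0,0],[0,0,0],85],[[0,0,0],[0,0,0],85],[[0,0,0],[0,0,0],85]]'; python3 -c "
from h import *
p=shot('wrist','e1')
np.savez('e1.npz',**{k:p[k] for k in('image','mtx','pose')})
print(rel([.635,.030,.20],down(0.035)))
h=cv2.cvtColor(p['image'],cv2.COLOR_RGB2HSV)
m=(((h[...,0]<5)|(h[...,0]>173))&(h[...,1]>170)&(h[...,2]>60)|(h[...,0]>105)&(h[...,0]<130)&(h[...,1]>150)).astype(np.uint8)
n,l,a,cc=cv2.connectedComponentsWithStats(m)
for i in range(1,n):
    if a[i,4]>300: print(cc[i].round(1),a[i], onz(p,(a[i,0]+(a[i,2]-1)/2,cc[i][1]),.152).round(4))
"
```

```text
position: [0.6373, -0.0571, 0.1079]
wrist_force: [-0.1, -0.0, 0.4]
finger_gap: 0.085
t: 9.8
position: [0.6357, 0.0238, 0.2125]
orientation: [-0.507, 0.49, -0.494, 0.509]
wrist_force: [1.2, 1.0, -0.3]
finger_gap: 0.085
t: 10.05
position: [0.6345, 0.0245, 0.208]
orientation: [0.509, -0.491, 0.491, -0.509]
wrist_force: [0.4, -0.2, -0.1]
finger_gap: 0.0848
([0.01, 0.0, 0.0], [-0.151, 0.198, 0.016])
[258.9  41.7] [ 228    6   63   73 3498] [0.6321 0.1378 0.152 ]
[257.9 131.2] [ 229  102   58   60 2634] [0.6332 0.0845 0.152 ]
[255.3 212.3] [238 187  36  47 759] [0.6339 0.027  0.152 ]
[257.  307.4] [ 235  289   46   38 1320] [ 0.6384 -0.0552  0.152 ]
```

View pics/e1.png

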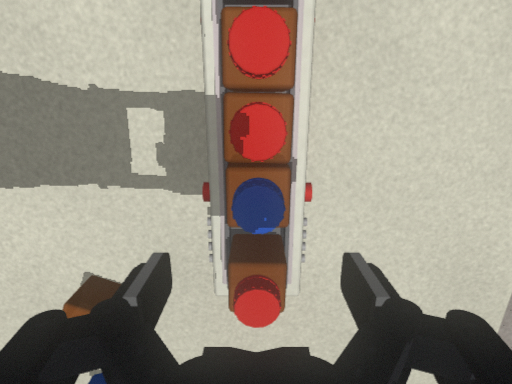

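Red_c now stands clear to the right, with its cap at (257,308), and blue is at (258,205). Blue is next, and it will push the two reds to the left.

```bash
python3 -m inch '[[[0,0,0],[-0.14,0.5,0.02],85],[[0,0,0],[-0.14,1.3,0.02],85],[[0,0,0],[-0.14,2.0,0.02],85],[[0,0,0],[-0.14,2.44,0.02],85],[[0,0,0],[-0.14,2.44,0.02],85]]';python3 -m inch '[[[0,0,0],[0,0,0],85],[[0,0,0],[0,0,0],85],[[0,0,0],[0,0,0],85]]';python3 -c "
from h import *
p=shot('wrist','e2');np.savez('e2.npz',**{k:p[k] for k in('image','mtx','pose')})
print(rel([.6352,.0295,.11],down(0.035)))
"
```

```text
t: 10.52
position: [0.6334, 0.0291, 0.1061]
orientation: [0.51, -0.493, 0.49, -0.507]
wrist_force: [0.3, -0.4, 0.0]
finger_gap: 0.0851
t: 10.77
position: [0.636, 0.03, 0.1125]
orientation: [-0.508, 0.49, -0.492, 0.509]
wrist_force: [-0.6, -0.3, 0.3]
finger_gap: 0.085
([-0.02, 0.01, 0.0], [0.016, 0.06, -0.019])
```

View pics/e2.png

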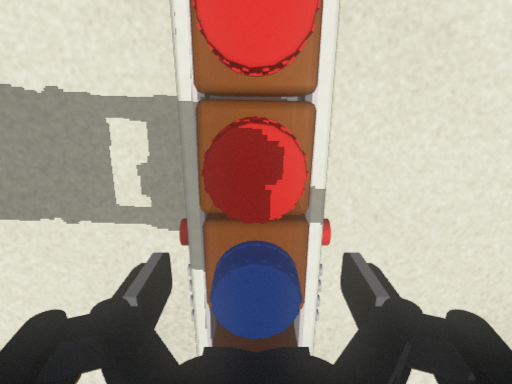

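```bash
python3 -m inch '[[[0,0,0],[0,0.04,0],60],[[0,0,0],[0,0.04,0],55],[[0,0,0],[0,0.04,0],50],[[0,0,0],[0,0.04,0],50],[[0,0,0],[0,0.04,0],50]]';python3 -m inch '[[[0,0,0],[0,0,0],50],[[0,0,0],[0,0,0],50]]'|grep -v or
```

```text
t: 11.23
position: [0.6354, 0.0305, 0.1097]
orientation: [-0.509, 0.491, -0.491, 0.509]
wrist_force: [-2.0, -0.4, 6.6]
finger_gap: 0.0508
t: 11.4
position: [0.6354, 0.0305, 0.1097]
finger_gap: 0.0508
```

```bash
python3 -m inch '[[[0,0,0],[-0.07,0,0],50],[[0,0,0],[-0.14,0,0],50],[[0,0,0],[-0.21,0,0],50],[[0,0,0],[-0.28,0,0],50],[[0,0,0],[-0.28,0,0],50]]'|egrep 'pos|force'
```

```text
position: [0.6353, 0.0413, 0.1098]
wrist_force: [0.5, -4.5, 5.2]
```

```bash
python3 -m inch '[[[0,0,0],[-0.04,0,0],50],[[0,0,0],[-0.08,0,0],50],[[0,0,0],[-0.12,0,0],50],[[0,0,0],[-0.12,0,0],50]]'|egrep 'pos|force'
```

```text
position: [0.6352, 0.0459, 0.1098]
wrist_force: [1.1, -5.3, 6.1]
```

```bash
python3 -m inch '[[[0,0,0],[-0.03,0,0],50],[[0,0,0],[-0.06,0,0],50],[[0,0,0],[-0.06,0,0],50]]'|egrep 'pos|force'
```

```text
position: [0.6351, 0.0482, 0.1098]
wrist_force: [0.5, -5.0, 6.3]
```

```bash
python3 -m inch '[[[0,0,0],[-0.025,0,0],50],[[0,0,0],[-0.05,0,0],50],[[0,0,0],[-0.05,0,0],50]]'|egrep 'pos|force'
```

```text
position: [0.635, 0.0502, 0.1098]
wrist_force: [0.6, -5.4, 5.6]
```

```bash
python3 -m inch '[[[0,0,0],[-0.025,0,0],50],[[0,0,0],[-0.025,0,0],50]]'|egrep 'pos|force'
```

```text
position: [0.635, 0.0512, 0.1098]
wrist_force: [1.7, -5.6, 5.1]
```

```bash
python3 -m inch '[[[0,0,0],[-0.0125,0,0],50],[[0,0,0],[-0.0125,0,0],50]]'|egrep 'pos|force'
```

```text
position: [0.635, 0.0516, 0.1098]
wrist_force: [1.6, -6.3, 5.4]
```

```bash
python3 -m inch '[[[0,0,0],[-0.0125,0,0],50],[[0,0,0],[-0.0125,0,0],50]]'|egrep 'pos|force'
```

```text
position: [0.6349, 0.0521, 0.1098]
wrist_force: [1.4, -5.5, 5.9]
```

```bash
python3 -m inch '[[[0,0,0],[-0.0125,0,0],50],[[0,0,0],[-0.0125,0,0],50]]'|egrep 'pos|force'
```

```text
position: [0.6349, 0.0526, 0.1098]
wrist_force: [1.3, -6.1, 6.5]
```

```bash
python3 -m inch '[[[0,0,0],[-0.0125,0,0],50],[[0,0,0],[-0.0125,0,0],50]]'|egrep 'pos|force'
```

```text
position: [0.6349, 0.0526, 0.1098]
wrist_force: [1.0, -9.2, 5.2]
```

```bash
python3 -c "
from h import *
p=shot('wrist','e3')"
```

```text
(no output)
```

View pics/e3.png

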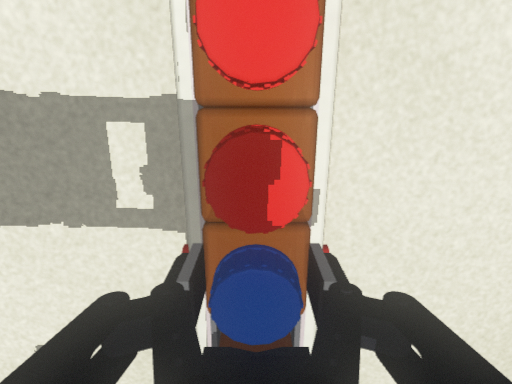

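```bash
python3 -m inch '[[[0,0,0],[-0.0125,0,0],50],[[0,0,0],[-0.0125,0,0],50]]'|egrep 'pos|force'
```

```text
position: [0.6349, 0.0527, 0.1098]
wrist_force: [1.7, -12.2, 5.3]
```

Blue has stalled against the left stack at 12 N. I'll release it, rise, and measure the gap.

```bash
python3 -m inch '[[[0,0,0],[0.02,0,0],50],[[0,0,0],[0.02,0,0],60],[[0,0,0],[0.02,0,0],75],[[0,0,0],[0.02,0,0],85],[[0,0,0],[0.02,0,0],85]]'|egrep 'pos|force|gap';python3 -m inch '[[[0,0,0],[0,-0.6,0],85],[[0,0,0],[0,-1.5,0],85],[[0,0,0],[0,-2.4,0],85],[[0,0,0],[0,-3.3,0],85],[[0,0,0],[0,-3.8,0],85]]';python3 -m inch '[[[0,0,0],[0,0,0],85],[[0,0,0],[0,0,0],85],[[0,0,0],[0,0,0],85]]'; python3 -c "
from h import *
p=shot('wrist','g1')
np.savez('g1.npz',**{k:p[k] for k in('image','mtx','pose')})
h=cv2.cvtColor(p['image'],cv2.COLOR_RGB2HSV)
m=(((h[...,0]<5)|(h[...,0]>173))&(h[...,1]>170)&(h[...,2]>60)|(h[...,0]>105)&(h[...,0]<130)&(h[...,1]>150)).astype(np.uint8)
n,l,a,cc=cv2.connectedComponentsWithStats(m)
for i in range(1,n):
    if a[i,4]>300: print(cc[i].round(1),a[i], onz(p,(a[i,0]+(a[i,2]-1)/2,cc[i][1]),.152).round(4))
print(rel([.4303,-.161,.16],down(-.33)))
cv2.imwrite('pics/g1z.png',cv2.resize(p['image'][40:340,180:340,::-1],None,fx=2,fy=2,interpolation=cv2.INTER_CUBIC))
"
```

```text
position: [0.6342, 0.0538, 0.1089]
wrist_force: [0.5, 0.4, 0.1]
finger_gap: 0.0851
t: 14.53
position: [0.6349, 0.0538, 0.2658]
orientation: [-0.508, 0.49, -0.492, 0.51]
wrist_force: [-0.1, 0.2, 0.8]
finger_gap: 0.085
t: 14.78
position: [0.6341, 0.0537, 0.2598]
orientation: [0.509, -0.491, 0.49, -0.509]
wrist_force: [-0.0, -0.1, 0.4]
finger_gap: 0.0847
[257.6  71.4] [ 233   45   49   53 1947] [0.6308 0.1548 0.152 ]
[257.4 136.9] [ 235  114   46   47 1656] [0.6331 0.1041 0.152 ]
[260.5 206.8] [242 196  36  21 456] [0.6373 0.0418 0.152 ]
[256.2 297.5] [239 283  37  30 839] [ 0.6386 -0.0553  0.152 ]
([0.02, 3.5, 0.0], [5.178, 2.5, -5.277])
```

View pics/g1z.png

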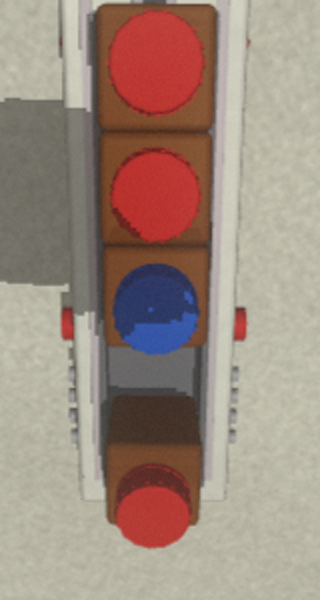

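```bash
python3 -m inch '[[[0,0.7,0],[0.9,0,-0.9],85],[[0,1.4,0],[1.6,0.2,-1.6],85],[[0,2.1,0],[2.3,0.6,-2.3],85],[[0,2.8,0],[3,1,-3.0],85],[[0,3.5,0],[3.7,1.5,-3.7],85]]'|grep pos;python3 -c "
from h import *
p=load('g1.npz');print(onz(p,(258,194),.154),onz(p,(256.7,298),.154))
print(rel([.4303,-.161,.16],down(-.33)))"
```

```text
position: [0.4976, -0.0924, 0.2052]
[0.63543098 0.05448966 0.154     ] [ 0.63827621 -0.0543713   0.154     ]
([0.01, -0.04, 0.0], [2.171, 1.131, -1.026])
```

```bash
python3 -m inch '[[[0,0,0],[0.8,0.4,-0.35],85],[[0,0,0],[1.5,0.8,-0.7],85],[[0,0,0],[2.1,1.1,-0.98],85],[[0,0,0],[2.1,1.1,-0.98],85],[[0,0,0],[2.1,1.1,-0.98],85]]'|grep pos;python3 -m inch '[[[0,0,0],[0,0,0],85],[[0,0,0],[0,0,0],85]]'|grep pos;python3 -c "
from h import *
p=shot('wrist','h1');np.savez('h1.npz',**{k:p[k] for k in('image','mtx','pose')})
print(rel([.4303,-.161,.16],down(-.33)))
I=p['image'].astype(int);m=((I[...,0]-I[...,2])>28).astype(np.uint8)
m=cv2.morphologyEx(m,cv2.MORPH_OPEN,np.ones((3,3),np.uint8)).astype(float)
n,l,a,cc=cv2.connectedComponentsWithStats(m.astype(np.uint8));print([x.tolist() for x in a if x[4]>500])
i=1+np.argmax(a[1:,4]);m=(l==i).astype(float)
print(fitsil(p,m,[.43,-.161,-.33],0))
"
```

```text
position: [0.434, -0.1587, 0.1614]
position: [0.4357, -0.1577, 0.1626]
([-0.0, 0.01, -0.0], [0.122, 0.067, -0.101])
[[0, 0, 512, 384, 193077], [222, 169, 60, 66, 3513]]
(array([ 0.4311296 , -0.16134597, -0.31945805]), np.float64(811.7843137254902), np.float64(3513.0))
```

View pics/h1.png

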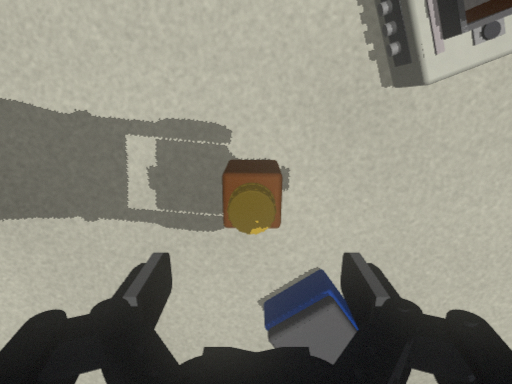

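```bash
python3 -c "
from h import *
p=load('h1.npz');print(onz(p,(251.5,210),.09))
print(rel([.4310,-.161,.046],down(-.32)))"
```

```text
[ 0.43166474 -0.15847549  0.09      ]
([-0.0, -0.09, -0.0], [0.116, 2.917, -0.085])
```

```bash
python3 -m inch '[[[0,-0.09,0],[0.09,0.8,-0.08],85],[[0,-0.09,0],[0.09,1.6,-0.08],85],[[0,-0.09,0],[0.09,2.3,-0.08],85],[[0,-0.09,0],[0.09,2.9,-0.08],85],[[0,-0.09,0],[0.09,2.9,-0.08],85]]'|grep pos;python3 -m inch '[[[0,0,0],[0,0,0],85],[[0,0,0],[0,0,0],85],[[0,0,0],[0,0,0],85]]'|egrep 'pos|force';python3 -c "
from h import *
p=shot('wrist','h2')
print(rel([.4310,-.161,.046],down(-.32)))"
```

```text
position: [0.4294, -0.1592, 0.0429]
position: [0.4319, -0.1608, 0.0482]
wrist_force: [0.3, -0.4, -0.2]
([-0.02, -0.01, 0.0], [0.01, 0.052, -0.018])
```

View pics/h2.png

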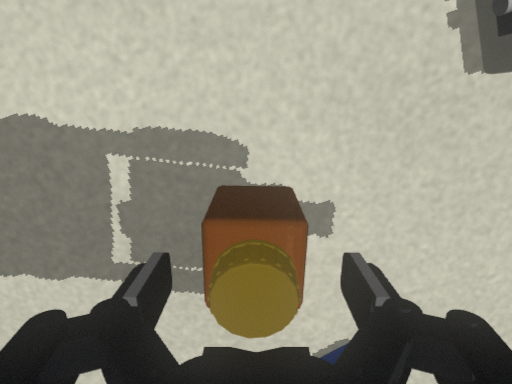

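The yellow bottle is centred and square between the jaws, with its cap at (254,290). I'll lower 1.6 mm and close.

```bash
python3 -m inch '[[[0,0,0],[0,0.04,-0.02],65],[[0,0,0],[0,0.04,-0.02],55],[[0,0,0],[0,0.04,-0.02],48],[[0,0,0],[0,0.04,-0.02],48],[[0,0,0],[0,0.04,-0.02],48]]';python3 -m inch '[[[0,0,0],[0,0,0],48],[[0,0,0],[0,0,0],48]]';python3 -c "
from h import *
p=shot('wrist','h3')"
```

```text
t: 17.02
position: [0.4305, -0.1605, 0.0456]
orientation: [0.413, -0.573, 0.574, -0.414]
wrist_force: [-0.9, 1.1, 7.8]
finger_gap: 0.0505
t: 17.18
position: [0.4305, -0.1605, 0.0456]
orientation: [0.413, -0.573, 0.574, -0.414]
wrist_force: [-0.9, 0.8, 7.6]
finger_gap: 0.0506
```

View pics/h3.png

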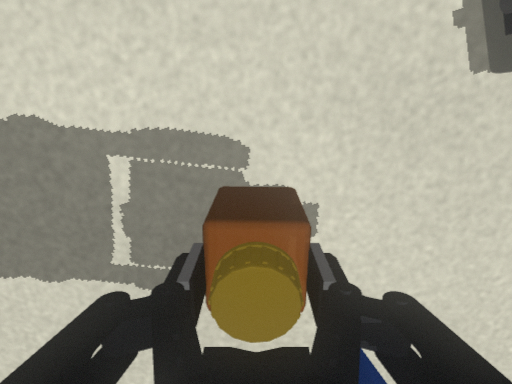

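```bash
python3 -m inch '[[[0,0,0],[0,-0.3,0],48],[[0,0,0],[0,-1,0],48],[[0,0,0],[0,-1.9,0],48],[[0,0,0],[0,-2.8,0],48],[[0,0,0],[0,-3.7,0],48]]';python3 -c "
from h import *
print(rel([.6364,-.0018,.25],down(.036)))"
```

```text
t: 17.65
position: [0.4297, -0.1602, 0.1947]
orientation: [-0.414, 0.574, -0.573, 0.414]
wrist_force: [-0.2, 1.0, -1.5]
finger_gap: 0.0504
([0.0, -3.41, -0.0], [-5.388, -1.385, 3.654])
```

```bash
python3 -m inch '[[[0,-0.5,0],[-0.4,-0.5,0.3],48],[[0,-1.1,0],[-1.1,-1.0,0.7],48],[[0,-1.7,0],[-1.8,-1.2,1.2],48],[[0,-2.3,0],[-2.5,-1.2,1.7],48],[[0,-2.9,0],[-3.2,-1.2,2.2],48]]'|egrep 'pos|force|gap';python3 -c "
from h import *
print(rel([.6364,-.0018,.25],down(.036)))"
```

```text
position: [0.5552, -0.0655, 0.2417]
wrist_force: [-0.1, -1.4, -1.3]
finger_gap: 0.0505
([-0.01, -0.48, 0.0], [-1.622, -0.204, 2.006])
```

```bash
python3 -m inch '[[[0,-0.48,0],[-0.4,0,0.5],48],[[0,-0.48,0],[-0.8,0,1.0],48],[[0,-0.48,0],[-1.2,0,1.5],48],[[0,-0.48,0],[-1.5,0,1.85],48],[[0,-0.48,0],[-1.6,0,1.9],48]]'|egrep 'pos|force|gap';python3 -m inch '[[[0,0,0],[0,0,0],48],[[0,0,0],[0,0,0],48],[[0,0,0],[0,0,0],48],[[0,0,0],[0,0,0],48]]'|egrep 'pos|force|gap';python3 -c "
from h import *
p=shot('wrist','i1');print(st()[1],st()[2].as_euler('xyz'))
print(rel([.6364,-.0018,.22],down(.036)))"
```

```text
position: [0.6324, -0.0023, 0.2401]
wrist_force: [-1.2, -0.0, -1.4]
finger_gap: 0.0504
position: [0.6307, -0.0047, 0.2413]
wrist_force: [0.9, -0.0, -0.9]
finger_gap: 0.0509
[ 0.63079979 -0.00468677  0.241344  ] [-1.57043305e+00 -1.17049309e-04 -1.53867293e+00]
([-0.0, -0.04, 0.0], [-0.068, 0.534, 0.142])
```

View pics/i1.png

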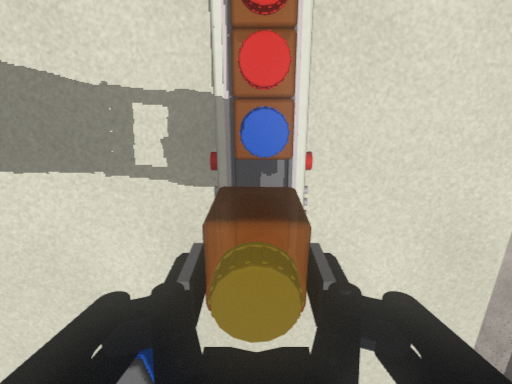

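```bash
python3 -m inch '[[[0,-0.04,0],[-0.068,0.4,0.14],48],[[0,-0.04,0],[-0.068,0.8,0.14],48],[[0,-0.04,0],[-0.068,1.2,0.14],48],[[0,-0.04,0],[-0.068,1.5,0.14],48],[[0,-0.04,0],[-0.068,1.5,0.14],48]]'|egrep 'pos|force|gap';python3 -m inch '[[[0,0,0],[0,0,0],48],[[0,0,0],[0,0,0],48],[[0,0,0],[0,0,0],48],[[0,0,0],[0,0,0],48]]'|egrep 'pos|force|gap';python3 -c "
from h import *
p=shot('wrist','i2');print(st()[1],st()[2].as_euler('xyz'))
q=shot('scene');cv2.imwrite('pics/i2c.png',cv2.resize(q['image'][130:280,180:360,::-1],None,fx=4,fy=4,interpolation=cv2.INTER_CUBIC))
print(rel([.6364,-.0018,.17],down(.036)))"
```

```text
position: [0.6356, -0.0014, 0.1784]
wrist_force: [-0.9, -0.7, -1.5]
finger_gap: 0.0503
position: [0.6369, -0.0012, 0.1819]
wrist_force: [0.3, -0.3, -1.8]
finger_gap: 0.0504
[ 0.63686684 -0.00111548  0.18175782] [-1.56962683e+00 -1.22791239e-04 -1.53363890e+00]
([-0.01, 0.01, 0.0], [0.016, 0.288, -0.011])
```

View pics/i2.png

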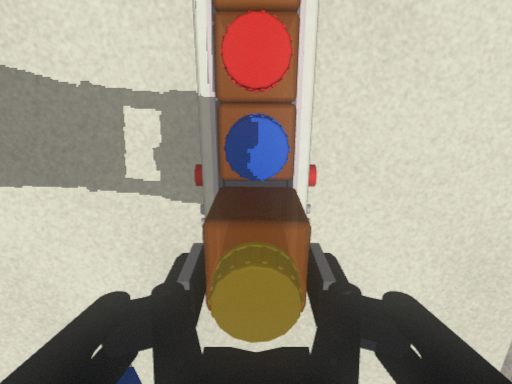

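View pics/i2c.png

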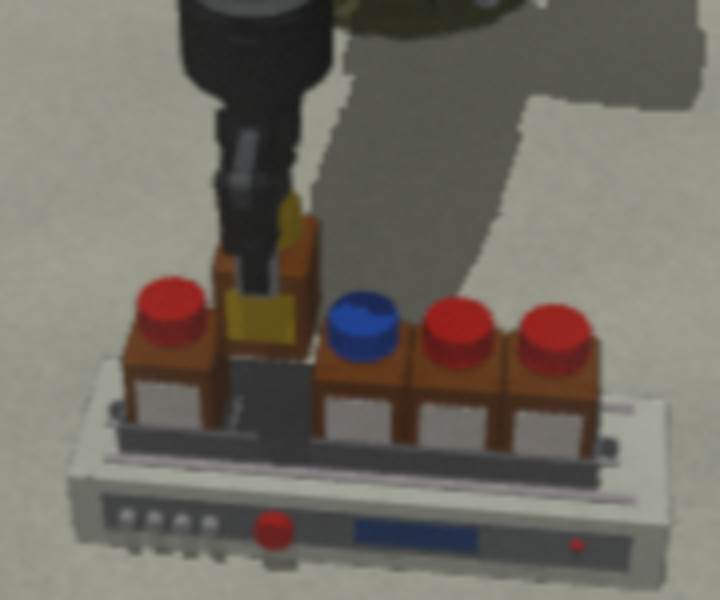

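```bash
python3 -m inch '[[[0,0,0],[0.016,0.05,-0.011],48],[[0,0,0],[0.016,0.1,-0.011],48],[[0,0,0],[0.016,0.1,-0.011],48],[[0,0,0],[0.016,0.1,-0.011],48]]'|egrep 'pos|force|gap'
```

```text
position: [0.6362, -0.0018, 0.1768]
wrist_force: [0.0, 0.2, -0.9]
finger_gap: 0.0505
```

```bash
python3 -m inch '[[[0,0,0],[0,0.04,0],48],[[0,0,0],[0,0.08,0],48],[[0,0,0],[0,0.08,0],48]]'|egrep 'pos|force|gap'
```

```text
position: [0.6361, -0.0017, 0.1733]
wrist_force: [0.2, -0.6, -1.9]
finger_gap: 0.0505
```

```bash
python3 -m inch '[[[0,0,0],[0,0.03,0],48],[[0,0,0],[0,0.06,0],48],[[0,0,0],[0,0.06,0],48]]'|egrep 'pos|force|gap'
```

```text
position: [0.6361, -0.0018, 0.1711]
wrist_force: [0.1, -0.4, -0.9]
finger_gap: 0.0501
```

```bash
python3 -m inch '[[[0,0,0],[0,0.03,0],48],[[0,0,0],[0,0.05,0],48],[[0,0,0],[0,0.05,0],48]]'|egrep 'pos|force|gap'
```

```text
position: [0.6362, -0.0018, 0.1691]
wrist_force: [-0.9, -0.1, -2.3]
finger_gap: 0.0504
```

```bash
python3 -m inch '[[[0,0,0],[0,0.03,0],48],[[0,0,0],[0,0.06,0],48],[[0,0,0],[0,0.06,0],48]]'|egrep 'pos|force|gap'
```

```text
position: [0.6362, -0.0018, 0.1666]
wrist_force: [-0.1, -0.2, -1.4]
finger_gap: 0.0506
```

```bash
python3 -m inch '[[[0,0,0],[0,0.03,0],48],[[0,0,0],[0,0.06,0],48],[[0,0,0],[0,0.06,0],48]]'|egrep 'pos|force|gap'
```

```text
position: [0.6361, -0.0017, 0.1642]
wrist_force: [-0.8, 0.3, -1.4]
finger_gap: 0.051
```

Free entry with no lateral force. The foot is now about 10 mm below the shoulders, so I'll keep going down.

```bash
python3 -m inch '[[[0,0,0],[0,0.06,0],48],[[0,0,0],[0,0.12,0],48],[[0,0,0],[0,0.18,0],48],[[0,0,0],[0,0.24,0],48],[[0,0,0],[0,0.24,0],48]]'|egrep 'pos|force|gap'
```

```text
position: [0.636, -0.0018, 0.1542]
wrist_force: [0.7, -0.2, -1.1]
finger_gap: 0.0501
```

```bash
python3 -m inch '[[[0,0,0],[0,0.06,0],48],[[0,0,0],[0,0.12,0],48],[[0,0,0],[0,0.18,0],48],[[0,0,0],[0,0.24,0],48],[[0,0,0],[0,0.24,0],48]]'|egrep 'pos|force|gap'
```

```text
position: [0.636, -0.0018, 0.1446]
wrist_force: [0.7, 1.2, -1.2]
finger_gap: 0.0503
```

```bash
python3 -m inch '[[[0,0,0],[0,0.06,0],48],[[0,0,0],[0,0.12,0],48],[[0,0,0],[0,0.18,0],48],[[0,0,0],[0,0.24,0],48],[[0,0,0],[0,0.24,0],48]]'|egrep 'pos|force|gap'
```

```text
position: [0.636, -0.0018, 0.1351]
wrist_force: [0.4, -1.2, -1.2]
finger_gap: 0.0506
```

```bash
python3 -m inch '[[[0,0,0],[0,0.05,0],48],[[0,0,0],[0,0.1,0],48],[[0,0,0],[0,0.15,0],48],[[0,0,0],[0,0.15,0],48]]'|egrep 'pos|force|gap'
```

```text
position: [0.6361, -0.0018, 0.1292]
wrist_force: [0.2, 0.5, -0.8]
finger_gap: 0.0507
```

```bash
python3 -m inch '[[[0,0,0],[0,0.03,0],48],[[0,0,0],[0,0.06,0],48],[[0,0,0],[0,0.06,0],48]]'|egrep 'pos|force|gap'
```

```text
position: [0.6362, -0.0018, 0.1271]
wrist_force: [-0.8, 0.1, -1.0]
finger_gap: 0.0505
```

```bash
python3 -m inch '[[[0,0,0],[0,0.03,0],48],[[0,0,0],[0,0.06,0],48],[[0,0,0],[0,0.06,0],48]]'|egrep 'pos|force|gap'
```

```text
position: [0.6361, -0.0017, 0.1247]
wrist_force: [-0.4, 0.2, -1.6]
finger_gap: 0.0502
```

```bash
python3 -m inch '[[[0,0,0],[0,0.05,0],48],[[0,0,0],[0,0.1,0],48],[[0,0,0],[0,0.1,0],48]]'|egrep 'pos|force|gap'
```

```text
position: [0.6361, -0.0018, 0.1204]
wrist_force: [-0.2, 0.5, -1.6]
finger_gap: 0.0506
```

Past the tray rim without contact. It should land at a TCP height near 0.109 to 0.110.

```bash
python3 -m inch '[[[0,0,0],[0,0.05,0],48],[[0,0,0],[0,0.1,0],48],[[0,0,0],[0,0.15,0],48],[[0,0,0],[0,0.15,0],48]]'|egrep 'pos|force|gap'
```

```text
position: [0.636, -0.0017, 0.1144]
wrist_force: [-0.0, 0.8, -1.8]
finger_gap: 0.0507
```

```bash
python3 -m inch '[[[0,0,0],[0,0.025,0],48],[[0,0,0],[0,0.05,0],48],[[0,0,0],[0,0.05,0],48]]'|egrep 'pos|force|gap'
```

```text
position: [0.6362, -0.0018, 0.1128]
wrist_force: [0.8, -0.5, -0.8]
finger_gap: 0.0506
```

```bash
python3 -m inch '[[[0,0,0],[0,0.02,0],48],[[0,0,0],[0,0.02,0],48]]'|egrep 'pos|force|gap'
```

```text
position: [0.6362, -0.0017, 0.1121]
wrist_force: [0.2, -0.4, -1.7]
finger_gap: 0.0505
```

```bash
python3 -m inch '[[[0,0,0],[0,0.0125,0],48],[[0,0,0],[0,0.0125,0],48]]'|egrep 'pos|force|gap'
```

```text
position: [0.6362, -0.0018, 0.1116]
wrist_force: [-0.2, -0.3, -1.6]
finger_gap: 0.0508
```

```bash
python3 -m inch '[[[0,0,0],[0,0.0125,0],48],[[0,0,0],[0,0.0125,0],48]]'|egrep 'pos|force|gap'
```

```text
position: [0.6362, -0.0018, 0.1111]
wrist_force: [0.5, 0.4, -1.3]
finger_gap: 0.0504
```

```bash
python3 -m inch '[[[0,0,0],[0,0.0125,0],48],[[0,0,0],[0,0.0125,0],48]]'|egrep 'pos|force|gap'
```

```text
position: [0.6362, -0.0018, 0.1106]
wrist_force: [0.4, 1.1, -1.4]
finger_gap: 0.0507
```

```bash
python3 -m inch '[[[0,0,0],[0,0.0125,0],48],[[0,0,0],[0,0.0125,0],48]]'|egrep 'pos|force|gap'
```

```text
position: [0.6362, -0.0018, 0.1101]
wrist_force: [0.1, 0.0, -1.7]
finger_gap: 0.0503
```

```bash
python3 -m inch '[[[0,0,0],[0,0.0125,0],48],[[0,0,0],[0,0.0125,0],48]]'|egrep 'pos|force|gap'
```

```text
position: [0.6363, -0.0018, 0.1097]
wrist_force: [-0.2, 0.8, -0.5]
finger_gap: 0.0505
```

```bash
python3 -m inch '[[[0,0,0],[0,0.0125,0],48],[[0,0,0],[0,0.0125,0],48]]'|egrep 'pos|force|gap'
```

```text
position: [0.6363, -0.0018, 0.1097]
wrist_force: [-1.7, -0.4, 4.7]
finger_gap: 0.0505
```

```bash
python3 -m inch '[[[0,0,0],[0,0.01,0],48],[[0,0,0],[0,0.01,0],48]]'|egrep 'pos|force|gap'
```

```text
position: [0.6364, -0.0018, 0.1096]
wrist_force: [-4.2, -0.5, 6.3]
finger_gap: 0.0505
```

Floor contact at z=0.1097, which matches 0.064+0.0456. I'll release slowly and rise.

```bash
python3 -m inch '[[[0,0,0],[0,0,0],54],[[0,0,0],[0,0,0],60],[[0,0,0],[0,0,0],75],[[0,0,0],[0,0,0],85],[[0,0,0],[0,0,0],85]]'|egrep 'pos|force|gap';python3 -m inch '[[[0,0,0],[0,0,0],85],[[0,0,0],[0,-0.4,0],85],[[0,0,0],[0,-1.0,0],85],[[0,0,0],[0,-1.8,0],85],[[0,0,0],[0,-2.6,0],85]]'|egrep 'pos|force|gap';python3 -m inch '[[[0,0,0],[0,-1,0],85],[[0,0,0],[0,-1.5,0],85],[[0,0,0],[0,-1.5,0],85],[[0,0,0],[0,-1.5,0],85]]'; python3 -c "
from h import *
p=shot('wrist','j1')
q=shot('scene');cv2.imwrite('pics/j1c.png',cv2.resize(q['image'][130:280,180:360,::-1],None,fx=4,fy=4,interpolation=cv2.INTER_CUBIC))
r=shot('side');cv2.imwrite('pics/j1s.png',cv2.resize(r['image'][120:270,150:300,::-1],None,fx=4,fy=4,interpolation=cv2.INTER_CUBIC))
print(st()[0]['finger_gap'])
"
```

```text
position: [0.6362, -0.0017, 0.1086]
wrist_force: [-0.2, 0.0, -0.1]
finger_gap: 0.0849
position: [0.6359, -0.0017, 0.2135]
wrist_force: [-0.1, -0.9, 0.4]
finger_gap: 0.0851
t: 26.72
position: [0.6364, -0.0018, 0.2736]
orientation: [-0.509, 0.49, -0.491, 0.51]
wrist_force: [-0.0, -0.6, -0.3]
finger_gap: 0.0848
0.0849884312745882
```

View pics/j1.png

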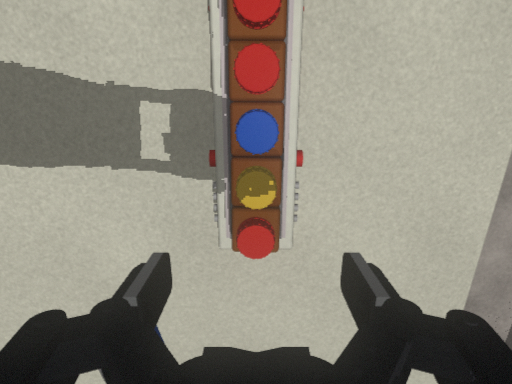

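View pics/j1c.png

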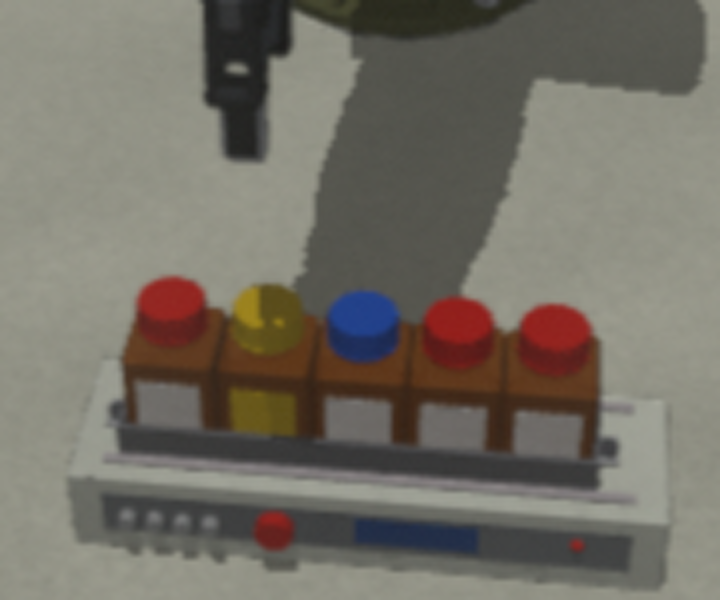

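View pics/j1s.png

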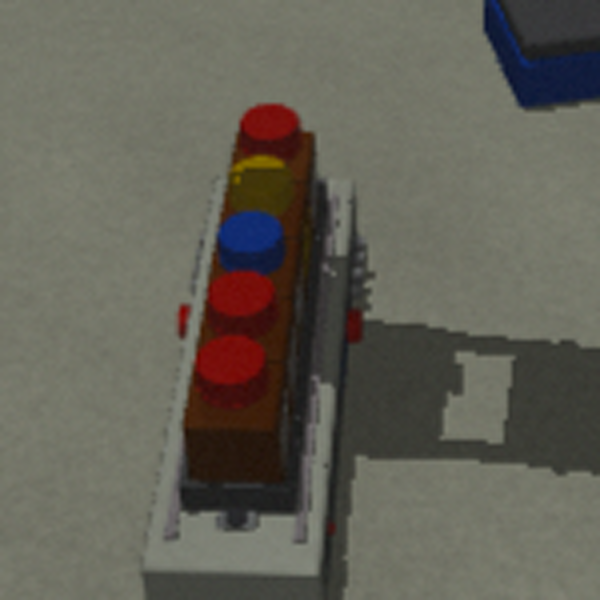

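All three views show five level bottles in line. Yellow (wrist view, 256,188) is next to the right of blue (257,132), and the gripper is clear. Handing in.

```bash
python3 -c "
from h import *
p=shot('wrist')
print('blue',onz(p,(257,132),.154).round(4),'yellow',onz(p,(256.3,188.5),.154).round(4))
q=shot('scene');r=shot('side')
for l in('beaker','tip_box','timer'): print(l,[ (np.round(x['rect'],0).tolist(),round(x['score'],2)) for x in viewer.look_for(q,l)[:1]])
print(robot.sign_off())"
```

```text
blue [0.6343 0.0518 0.154 ] yellow [0.6356 0.0008 0.154 ]
beaker [([411.0, 241.0, 35.0, 44.0], 0.96)]
tip_box [([139.0, 185.0, 46.0, 36.0], 0.9)]
timer [([386.0, 212.0, 29.0, 25.0], 0.95)]
the job is handed in; nothing more can be done
None
```

The yellow-capped bottle now stands in the tray directly to the right of the blue-capped one. I let go, raised the gripper clear and handed the job in at about 27 s of the 72 s; no verdict is reported.

**What I did:**
1. Slid the rightmost red bottle to the right end wall, where the wrist force reached about 10 N.
2. Slid the blue bottle left, pushing the other two reds against the left wall, up to about 12 N.
3. Lowered the yellow bottle into the gap. No sideways force showed, and it touched the floor gently (about 6 N) at the expected height.

**Last checks:**
- **Row:** all three cameras show five level bottles in line. Their height and upright stance I judged only from these pictures and the touchdown height.
- **Bystanders:** the beaker, tip box and timer sit within about 2 pixels of where they started in the scene view.
- **Spacing:** the final wrist picture put the blue and yellow caps about 51 mm apart, from hand-read pixels. Two 52 mm bottles cannot stand that close, so this is a reading error of a millimetre or so. The arm positions recorded at the two walls and at set-down put the spacing nearer 54 mm. Both values are inside the 50.5–56.5 mm limit, though 51 mm only just.

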